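# Load the stepped stone sample into the laser station under its hinged guard

## Task

Lift the laser station's hinged guard until it stands up and stays, take the stepped stone from the sample board and set it down gently on the station's sloping stage, lying flat between the two side guides with its thick end downhill against the lip; then let go and lower the guard without slamming it until it is fully closed. Leave everything else where it is, and do not knock the extraction nozzle that hangs between station and board.

Things in the scene. Friction and masses are not known exactly. Their poses are not given: they have to be found in the camera images.
- guard (a joint): angle of the station's guard (rad): 0 closed (level over the stage), grows as its front is lifted, stop at 1.6; may start ajar. A friction hinge holds it at any angle; about 5 N up at the handle opens it, 1 to 3 N closes it. Grey frame with green window, 170 mm from hinge to front edge, 220 wide, 8 thick; skirts 45 mm deep hang from its front edge and front half of its sides (towards the robot when up)
- guard_hinge (a point): point on the guard's hinge axis, half-way along it, at the station's back, 100 mm above the table; fixed to the station. Its axes are the station's: x from the station's front to its back (away from the robot), y left along the hinge axis, z up
- station: the laser station, a fixed white tub 240 mm (x) by 220 mm (y), inside 198 mm wide; origin under its centre, 104 mm in front of the hinge axis; same axes as guard_hinge. Its front wall and the front part of its side walls are 45 mm high, the side walls of the last 72 mm before the hinge 95 mm
- guard_handle (a point): middle of the guard's handle: a round steel bar of 12 mm diameter, parallel to the hinge axis and 212 mm from it in the plane of the guard. 110 mm of it is free between its two end brackets, with a 36 mm open gap between bar and guard's front edge. 100 mm above the table when closed. Axes turn with the guard: x to the hinge, y along the bar, z out of the guard's upper face
- nest (a point): where the stepped stone's point stone_mid is when seated: 15 mm off the sloping stage's surface, a 90 by 90 mm aluminium plate in the tub. Axes: x uphill (away from the robot, rising at 30 degrees), y left, z square off the surface. A lip 14 mm high has its face 32 mm downhill of this point. Two side guides 10 mm high, 46 mm apart, stand 14 to 32 mm downhill; further uphill the sides are free
- stone_mid (a point): the stepped stone to load: pale marble, 64 mm long (x) by 40 wide (y), with one step: thick end (34 mm of the length, at -x) 32 mm high, thin end (30 mm, at +x) 18 mm high; 0.12 to 0.24 kg. The point is mid-length, mid-width, 15 mm above its underside; x runs from thick to thin end, z up. Lies on the sample board
- board: the sample board, fixed plywood, 270 (x) by 200 (y) by 12 mm thick; origin under its centre
- stone_thick_top (a point): on the stepped stone, the centre of the top face of its thick end, 32 mm above its underside and 15 mm from the middle of its length
- slab_mid (a point): bystander: plain marble slab without a step, 64 by 40 by 18 mm, point at its centre; lies on the sample board
- drum_mid (a point): bystander: round marble piece, 42 mm across and 32 mm high, point at its centre; stands on the sample board
- vial: bystander: white closed vial, 30 mm across and 65 mm high, standing on the sample board; origin under its centre
- tape: bystander: roll of tape lying flat, 68 mm across and 20 mm high; origin under its centre
- cup: bystander: white cup, 72 mm across and 85 mm high; origin under its centre
- brush: bystander: brush lying at the left of the table; origin under its middle
- nozzle_mouth (a point): centre of the mouth of the fixed extraction nozzle that hangs between station and board, 270 mm above the table; 68 mm across, it rises from here and its tube arcs away from the robot to a post 200 mm behind
Things that resemble listed ones, but are neither listed nor needed, are in the scene too. What is shaped like the part that bears stone_mid but blue or turquoise is not meant.

How it is judged:
By the outcome, as a careful person would: the job done as asked, in the order asked, and still so for the second after the job is handed in, with the robot touching nothing.
It also fails if it takes over 72 s, if anything falls off the work surface, if the arm or the gripper's body presses on something with over 40 N, if the wrist force passes 120 N, or if a joint passes its speed limit or range.

## Robot

A 6-joint arm with a two-finger parallel gripper is mounted at the origin on the work surface. World frame = base frame: x ahead of the robot, y to its left, z up, the work surface at z = 0. Lengths are in m, angles in rad, forces in N, time in s.
With the tool pointing down it reaches from about 0.35 to 0.725 m from the base axis. Payload 4.3 kg.
Tool frame: the origin (TCP) lies on the centre line of the jaws, within the pads' length; the fingertips stand 14 mm ahead of it and the grasp point (between the pads) lies 5 mm behind it; z points along the fingers, y is the line along which they close (so a half turn about z gives the same grasp; the last joint's range is limited). The gripper opens to 85 mm and grips with 20 to 120 N. Pads are 22 mm wide; open, the fingers measure 114 mm over their backs; the gripper's body (76 mm by 85 mm) begins 54 mm behind the grasp point. The pads swing forward as they close: fully open they stand 13 mm farther back than shut.
Start: joints at [1.007, 0.377, 0.081, 1.274, 0, 1.46], TCP at [0.252, 0.517, 0.245] pointing down, gripper open.
Joint ranges: [-2.72, 2.72], [-0.84, 1.66], [-1.02, 1.22], [-1.77, 2.12], [-1.37, 1.28], [-3.14, 3.14]. Speed limits (rad/s): [2.57, 2.57, 3.14, 3.14, 3.14, 3.14].

## Interface

Orientations are given as a 3x3 rotation matrix whose columns are the frame's x, y, z axes.
In Python, from cell import readout, cams, order, spotter gives the robot as it stands. The module is installed in compiled form; this text tells all that it offers.
- The arm moves only by the shell command python3 -m inch 'ROWS' [FORCE]. ROWS is JSON, a list that holds one entry, the list of rows, each a list of 7 numbers: the finger opening in m, from 0 to 0.0854, then the shift along the tool's x, y, z in m, then the turn, a rotation vector about the tool's x, y, z in degrees. In form: [[[hand, dx, dy, dz, ax, ay, az], ...]]. A call has 1 to 12 rows; each row shifts and turns the commanded pose from where the row before left it, along the tool's axes as they then stand; what a row does not reach is not made up. A row lasts 1/12 s, in which the tool goes at most 41.7 mm and 7.16 degrees, less where a joint would pass 70% of its speed; a pose out of reach is approached as far as the arm can. A call with a gripper value outside its range is refused whole. The fingers move at their own pace and stop on an object; FORCE is the grip in N (left out, the last holds). Time passes only in rows, so rows that do not move let the fingers close. It gives the time, the measured TCP pose, the force, the opening and the grip force at its end, in the units of the state.
- readout.get_state(): the state, without advancing time (a new reading comes with each control period).
- cams.read_camera(name): name is "side" or "top"; returns the picture (420x560x3 uint8, red, green, blue); there is no depth.
- cams.camera_params(name): a dict with "intrinsics" (3x3 intrinsics, pixels), "R" (3x3) and "t" (3): a world point X has camera coordinates R X + t. Camera axes: x right, y down, z forward; pixel columns grow to the right and rows downward; lengths in m; the calibration is good to about 2 mm. A picture is of the moment at which its call begins. camera_params takes no time and is no camera call.
- order.close_job(): hands the job in; it is judged then, once.
Trained networks look in the newest picture that a camera, given by its name, has taken for a name from the list of things; names that differ only in an ending like _2 or _b are one class to them, and where a whole thing is asked for, a point or a joint stands for the part that bears it (a point fixed in the world has none). Each returns a list of dicts, best first, with "conf" (0 to 1); they miss things now and then, are a little off and sometimes report something else, mostly with a low value. They report only what shows in the picture. A call takes as long as a camera call. They do not tell look-alikes from the thing itself.
- spotter.look_for(camera, thing): "at" ([row, column] in pixels, amid what is visible of it).
- spotter.trace(camera, thing): "region" (420x560 bool, what is visible of it) and "at" ([row, column] in pixels, amid what is visible of it).
The state is a dict: "t": time; "qpos": joint angles; "joint_velocities": joint speeds; "effort": joint torques, N m; "tool_pos": TCP position; "tool_rot": TCP orientation; "wrist_force": force on the tool from outside, world axes, zero at the start; "ft_torque": the same for the moment, N m; "grip_width": finger opening in m; "gripper_force": force on a finger pad.
Only numpy, scipy, OpenCV 4.12 (cv2) and the standard library are available. Lean on these libraries where they do the work, as an engineer would, in place of code of your own. Each camera call takes 0.05 s, during which the arm holds its last target. There are 200 camera calls.

## Working session

There is one attempt and no reset: what is moved stays moved. The work goes in short steps, Python scripts to look and compute and a shell command to move; the robot and the scene stay as the last step left them, time stands still between calls to the robot, and variables do not carry over. Pictures are saved under pics/ and viewed, at most 10 in all, crops included, and the job is handed in when it is done.

```bash
mkdir -p pics
python3 - <<'E'
from cell import readout, cams, order, spotter
import cv2,numpy as np
s=readout.get_state();print(s['t'],s['tool_pos'],s['tool_rot'],s['grip_width'])
for c in ('side','top'):
    im=cams.read_camera(c);cv2.imwrite(f'pics/{c}0.png',im[:,:,::-1])
    p=cams.camera_params(c);print(c,np.round(p['intrinsics'],1).tolist(),np.round(p['R'],3).tolist(),np.round(p['t'],3).tolist(), 'pos',-p['R'].T@p['t'])
    for n in ['guard','guard_hinge','guard_handle','nest','station','stone_mid','stone_thick_top','board','slab_mid','drum_mid','vial','nozzle_mouth','tape','cup']:
        print(c,n,[(round(d['conf'],2),np.round(d['at']).tolist()) for d in spotter.look_for(c,n)][:4])
print(readout.get_state()['t'])
E
```

```text
0.0 [0.25172256 0.51625947 0.24434223] [[-8.98779438e-01  4.38399757e-01 -1.08406277e-03]
 [ 4.38401052e-01  8.98777715e-01 -1.77104589e-03]
 [ 1.97905369e-04 -2.06703389e-03 -9.99997844e-01]] 0.0854403523382732
side [[466.3, 0.0, 282.6], [0.0, 466.3, 214.0], [0.0, 0.0, 1.0]] [[-0.988, -0.153, 0.011], [-0.096, 0.56, -0.823], [0.12, -0.814, -0.568]] [0.486, 0.192, 1.443] pos [0.32564622 1.14177125 0.97198501]
side guard [(0.91, [197.0, 272.0]), (0.71, [178.0, 159.0])]
side guard_hinge [(0.91, [206.0, 270.0])]
side guard_handle [(0.79, [199.0, 274.0])]
side nest [(0.48, [206.0, 270.0])]
side station [(0.67, [212.0, 267.0]), (0.28, [276.0, 250.0])]
side stone_mid [(0.84, [293.0, 271.0]), (0.73, [326.0, 333.0]), (0.68, [289.0, 329.0]), (0.54, [261.0, 264.0])]
side stone_thick_top [(0.87, [284.0, 332.0]), (0.77, [292.0, 275.0]), (0.67, [262.0, 264.0]), (0.66, [327.0, 334.0])]
side board [(0.75, [307.0, 246.0]), (0.24, [180.0, 308.0])]
side slab_mid [(0.85, [289.0, 224.0])]
side drum_mid [(0.49, [276.0, 249.0])]
side vial [(0.72, [277.0, 250.0]), (0.72, [309.0, 247.0])]
side nozzle_mouth [
[... 364 characters left out ...]
hinge [(0.67, [191.0, 359.0])]
top guard_handle [(0.77, [186.0, 362.0]), (0.7, [196.0, 357.0])]
top nest []
top station [(0.65, [195.0, 356.0])]
top stone_mid [(0.78, [273.0, 242.0]), (0.72, [217.0, 223.0]), (0.69, [199.0, 268.0]), (0.61, [286.0, 193.0])]
top stone_thick_top [(0.88, [275.0, 242.0]), (0.71, [220.0, 224.0]), (0.55, [202.0, 273.0]), (0.54, [288.0, 189.0])]
top board [(0.93, [197.0, 206.0])]
top slab_mid [(0.62, [176.0, 220.0]), (0.2, [194.0, 355.0]), (0.16, [232.0, 435.0])]
top drum_mid [(0.51, [188.0, 358.0])]
top vial [(0.42, [194.0, 236.0])]
top nozzle_mouth [(0.83, [98.0, 276.0]), (0.28, [198.0, 206.0])]
top tape [(0.77, [258.0, 277.0])]
top cup [(0.69, [233.0, 435.0])]
1.5
```

View pictures.

View pics/top0.png

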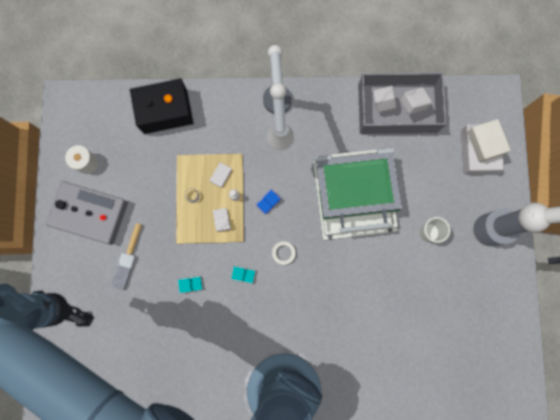

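View pics/side0.png

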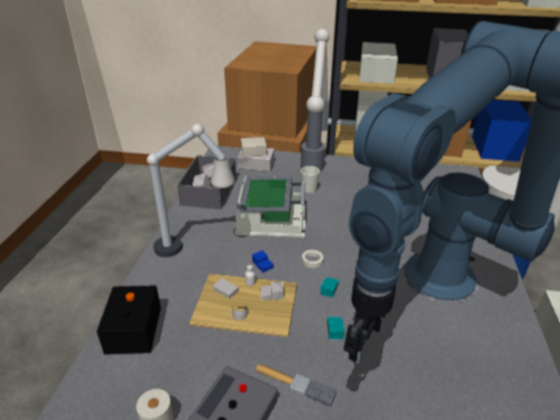

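```bash
cat > h.py <<'E'
import numpy as np,cv2
from cell import readout,cams,order,spotter
P={c:cams.camera_params(c) for c in('side','top')}
def proj(c,X):
    p=P[c];q=(p['R']@np.atleast_2d(X).T).T+p['t'];q=q@p['intrinsics'].T
    return q[:,:2]/q[:,2:]   # col,row
def ray(c,rc):
    p=P[c];d=p['R'].T@np.linalg.inv(p['intrinsics'])@np.array([rc[1],rc[0],1.]);return -p['R'].T@p['t'],d
def onz(c,rc,z):
    o,d=ray(c,rc);return o+d*(z-o[2])/d[2]
def tri(a,b):
    A=[];B=[]
    for c,rc in(('top',a),('side',b)):
        o,d=ray(c,rc);d/=np.linalg.norm(d);M=np.eye(3)-np.outer(d,d);A.append(M);B.append(M@o)
    return np.linalg.lstsq(np.vstack(A),np.hstack(B),rcond=None)[0]
E
python3 - <<'E'
from h import *
t=cv2.imread('pics/top0.png');s=cv2.imread('pics/side0.png')
a=cv2.resize(t[145:245,172:300],None,fx=3.1,fy=3.1,interpolation=3);b=cv2.resize(t[145:245,305:410],None,fx=3.8,fy=3.8,interpolation=3)
cv2.imwrite('pics/ct.png',np.hstack([cv2.copyMakeBorder(a,0,b.shape[0]-a.shape[0],0,0,0),b]))
a=cv2.resize(s[270:335,190:300],None,fx=3.6,fy=3.6,interpolation=3);b=cv2.resize(s[170:240,225:315],None,fx=4.4,fy=4.4,interpolation=3)
h=max(a.shape[0],b.shape[0]);f=lambda q:cv2.copyMakeBorder(q,0,h-q.shape[0],0,0,0)
cv2.imwrite('pics/cs.png',np.hstack([f(a),f(b)]));print(a.shape,b.shape)
for n,rc,z in[('stone',(219,222),.03),('slab',(176,221),.02),('nozzle',(135,280),.27),('tape',(253,284),.02),('cup',(230,437),.08),('board',(198,210),.012)]:print(n,onz('top',rc,z).round(3))
print(tri((135,280),(183,221)))
E
```

```text
(234, 396, 3) (308, 396, 3)
stone [0.496 0.178 0.03 ]
slab [0.628 0.183 0.02 ]
nozzle [0.678 0.002 0.27 ]
tape [ 0.394 -0.005  0.02 ]
cup [ 0.452 -0.44   0.08 ]
board [0.562 0.217 0.012]
[0.67825959 0.00194667 0.26649669]
```

View pics/ct.png

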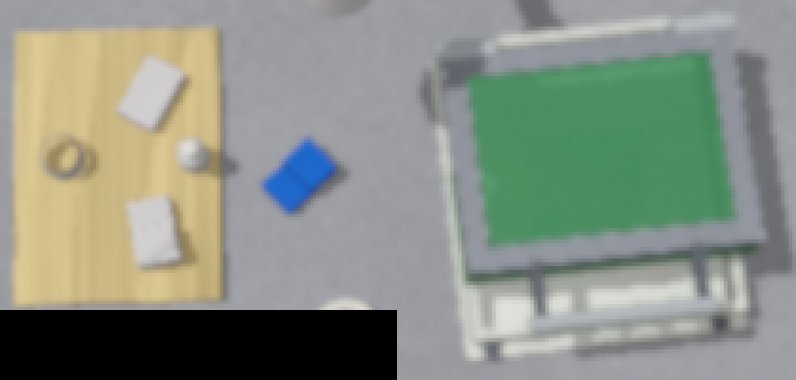

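View pics/cs.png

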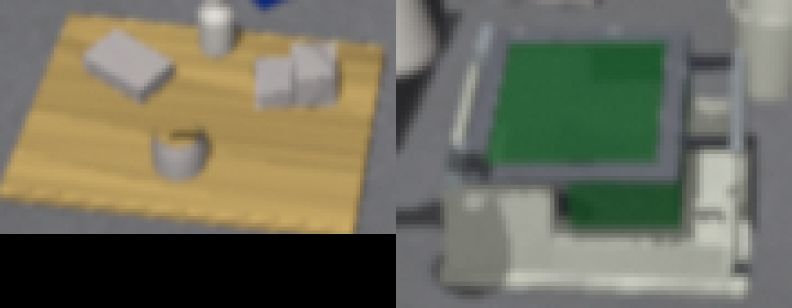

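```bash
cat >> h.py <<'E'
from scipy.optimize import minimize,least_squares
def Rz(a):c,s=np.cos(a),np.sin(a);return np.array([[c,-s,0],[s,c,0],[0,0,1.]])
def Ry(a):c,s=np.cos(a),np.sin(a);return np.array([[c,0,s],[0,1,0],[-s,0,c]])
def box(x0,x1,y0,y1,z0,z1):return np.array([[x,y,z] for x in(x0,x1) for y in(y0,y1) for z in(z0,z1)])
STONE=[box(-.032,.002,-.02,.02,-.015,.017),box(.002,.032,-.02,.02,-.015,.003)]
W,F=.105,4
# guard frame: x to hinge side(back), origin at hinge; front is -x
GUARD=[box(-.17,0,-.11,.11,-.004,.004),box(-.17,-.166,-.11,.11,-.045,.004),box(-.17,-.085,-.11,-.106,-.045,.004),box(-.17,-.085,.106,.11,-.045,.004),
 box(-.218,-.206,-.06,.06,-.006,.006),box(-.212,-.17,-.062,-.055,-.004,.004),box(-.212,-.17,.055,.062,-.004,.004)]
def sil(c,parts,R,t,bb):
    r0,r1,c0,c1=bb;im=np.zeros(((r1-r0)*F,(c1-c0)*F),np.uint8)
    for b in parts:
        uv=proj(c,b@R.T+t);uv=(uv-[c0,r0]+.5)*F-.5
        cv2.fillConvexPoly(im,cv2.convexHull(np.round(uv*16).astype(np.int32)),1,shift=4)
    return cv2.resize(im.astype(np.float32),None,fx=1/F,fy=1/F,interpolation=cv2.INTER_AREA)
def fit(regs,parts,pose,x0,step,reg=None):
    bbs={}
    for c,m in regs.items():
        r,q=np.nonzero(m);bbs[c]=(max(r.min()-20,0),min(r.max()+20,420),max(q.min()-20,0),min(q.max()+20,560))
    def cost(x):
        R,t=pose(x);e=0
        for c,m in regs.items():
            b=bbs[c];s=sil(c,parts,R,t,b);M=m[b[0]:b[1],b[2]:b[3]];e+=np.abs(s-M).sum()/M.sum()
        return e
    best=None
    for k in range(3):
        sx=np.vstack([x0]+[np.array(x0)+np.eye(len(x0))[i]*step[i] for i in range(len(x0))])
        r=minimize(cost,x0,method='Nelder-Mead',options=dict(initial_simplex=sx,xatol=1e-5,fatol=1e-5,maxiter=600));x0=r.x
    return r.x,r.fun
def pick(c,n,near):
    L=spotter.trace(c,n);L=[d for d in L if np.hypot(*(np.array(d['at'])-near))<14]
    return L[0]['region'] if L else None
E
cat > f.py <<'E'
from h import *
for c in('top','side'):cams.read_camera(c)
rs={'top':pick('top','stone_mid',(217,223)),'side':pick('side','stone_mid',(291,273))}
rg={'top':pick('top','guard',(187,359)),'side':pick('side','guard',(197,272))}
for r in(rs,rg):print([(c,None if m is None else int(m.sum())) for c,m in r.items()])
ps=lambda x:(Rz(x[2]),np.array([x[0],x[1],.012+.015]))
x,f=fit(rs,STONE,ps,[.496,.178,.2],[.01,.01,.3]);print('stone',x,f)
for c in rs:print(c,fit({c:rs[c]},STONE,ps,x,[.004,.004,.1]))
pg=lambda x:(Rz(x[2])@Ry(x[3]),np.array([x[0],x[1],.1]))
x,f=fit(rg,GUARD,pg,[.64,-.22,.08,.2],[.02,.02,.1,.2]);print('guard',x,f)
for c in rg:print(c,fit({c:rg[c]},GUARD,pg,x,[.004,.004,.1,.1]))
np.savez('regs.npz',st=rs['top'],ss=rs['side'],gt=rg['top'],gs=rg['side'])
E
python3 f.py
```

```text
[('top', 350), ('side', 346)]
[('top', 5049), ('side', 2208)]
stone [0.49597836 0.17879834 0.20241667] 0.22421965317919074
top (array([0.494202  , 0.17917534, 0.23527478]), np.float64(0.09553571428571428))
side (array([0.49620722, 0.17783635, 0.20908507]), np.float64(0.10657514450867052))
guard [ 0.66935377 -0.20824614  0.09995587  0.05258104] 0.12459572480452435
top (array([ 0.6693477 , -0.20830524,  0.0989935 ,  0.04877328]), np.float64(0.060197563874034465))
side (array([ 0.66962185, -0.20808682,  0.09705296,  0.05502195]), np.float64(0.06383038949275362))
```

```bash
cat > ov.py <<'E'
from h import *
def draw(im,c,parts,R,t,col,k,o):
    for b in parts:
        uv=((proj(c,b@R.T+t)-o+.5)*k-.5)
        for i in range(8):
            for j in(1,2,4):
                if not i&j: cv2.line(im,*[tuple(int(v) for v in uv[q]*8) for q in(i,i|j)],col,1,cv2.LINE_AA,3)
TUB=[box(-.12,.12,-.11,.11,0,.045),box(.032,.104,-.11,.11,0,.095)]
E
python3 - <<'E'
from ov import *
H=np.array([.6693,-.2082,.1]);y=.099;a=.053
out=[]
for c,(r0,r1,c0,c1),k in(('top',(140,245,305,410),4),('side',(165,245,225,315),4.2)):
    im=cv2.resize(cv2.imread(f'pics/{c}0.png')[r0:r1,c0:c1],None,fx=k,fy=k,interpolation=3)
    draw(im,c,GUARD,Rz(y)@Ry(a),H,(0,0,255),k,[c0,r0])
    draw(im,c,TUB,Rz(y),H-Rz(y)@[.104,0,.1],(255,0,0),k,[c0,r0]);out.append(im)
h=max(i.shape[0] for i in out)
cv2.imwrite('pics/ov1.png',np.hstack([cv2.copyMakeBorder(i,0,h-i.shape[0],0,0,0) for i in out]))
R=Rz(y)@Ry(a);print('handle',H+R@[-.212,0,0]);print(proj('top',H+R@[-.212,0,0]),proj('side',H+R@[-.212,0,0]))
E
```

```text
handle [ 0.45863428 -0.22912431  0.11123074]
[[364.33896981 227.01676971]] [[302.47468897 193.32482918]]
```

View pics/ov1.png

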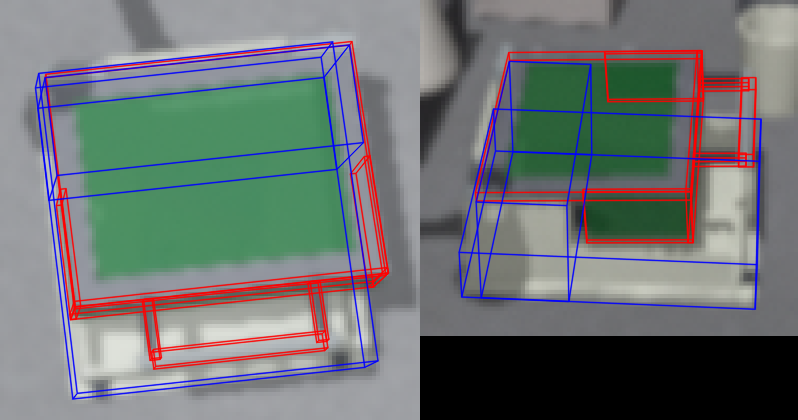

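```bash
cat > plan.py <<'E'
from h import *
from scipy.spatial.transform import Rotation as Ro
YS=.099;H=np.array([.6693,-.2082,.1])
def tool(yang,tilt=0,yaw=YS):
    "tool down with y axis at world angle yang, then leaned by tilt(rad): z tips towards station +x"
    y=np.array([np.cos(yang),np.sin(yang),0]);z=np.array([0,0,-1.]);R=np.c_[np.cross(y,z),y,z]
    return Rz(yaw)@Ry(-tilt)@Rz(-yaw)@R
def cur():
    s=readout.get_state();return np.array(s['tool_pos']),np.array(s['tool_rot']),s
def rows(p0,R0,p1,R1,n):
    r=Ro.from_matrix(R0.T@R1).as_rotvec()/n;E=Ro.from_rotvec(r).as_matrix()
    S=sum(np.linalg.matrix_power(E,k) for k in range(n));d=np.linalg.solve(S,R0.T@(p1-p0))
    return np.r_[(d*1e3).round(1),np.degrees(r).round(2)]
def path(p,R,row,n):
    o=[]
    for k in range(n):p=p+R@(row[:3]/1e3);R=R@Ro.from_rotvec(np.radians(row[3:])).as_matrix();o.append(p)
    return np.array(o)
def handle(th):return H+Rz(YS)@Ry(th)@[-.212,0,0]
E
python3 - <<'E'
from plan import *
p,R,s=cur();t=handle(.053)
q=t+[0,0,.07]
for n in(24,):
    r=rows(p,R,q,tool(YS),n);print(r,path(p,R,r,n)[::3].round(3).tolist(),q)
E
```

```text
[-31.5  -11.8    2.7    0.    -0.     2.43] [[0.275, 0.492, 0.243], [0.338, 0.414, 0.235], [0.391, 0.327, 0.226], [0.432, 0.235, 0.218], [0.461, 0.139, 0.21], [0.477, 0.039, 0.202], [0.481, -0.062, 0.194], [0.472, -0.162, 0.186]] [ 0.45863428 -0.22912431  0.18123074]
```

Candidates for the stone in the top picture were: pale stepped (219,222), which I chose; plain slab (176,221), which has no step; turquoise (275,243) and (286,191); and blue (202,268). The side crop confirms the chosen one has the step, with its thick end towards the robot. The guard is ajar by about 0.05 rad.

```bash
python3 -m inch '[[[0.035,-0.0315,-0.0118,0.0027,0,0,2.43],[0.035,-0.0315,-0.0118,0.0027,0,0,2.43],[0.035,-0.0315,-0.0118,0.0027,0,0,2.43],[0.035,-0.0315,-0.0118,0.0027,0,0,2.43],[0.035,-0.0315,-0.0118,0.0027,0,0,2.43],[0.035,-0.0315,-0.0118,0.0027,0,0,2.43],[0.035,-0.0315,-0.0118,0.0027,0,0,2.43],[0.035,-0.0315,-0.0118,0.0027,0,0,2.43],[0.035,-0.0315,-0.0118,0.0027,0,0,2.43],[0.035,-0.0315,-0.0118,0.0027,0,0,2.43],[0.035,-0.0315,-0.0118,0.0027,0,0,2.43],[0.035,-0.0315,-0.0118,0.0027,0,0,2.43]]]' 30
python3 -m inch '[[[0.035,-0.0315,-0.0118,0.0027,0,0,2.43],[0.035,-0.0315,-0.0118,0.0027,0,0,2.43],[0.035,-0.0315,-0.0118,0.0027,0,0,2.43],[0.035,-0.0315,-0.0118,0.0027,0,0,2.43],[0.035,-0.0315,-0.0118,0.0027,0,0,2.43],[0.035,-0.0315,-0.0118,0.0027,0,0,2.43],[0.035,-0.0315,-0.0118,0.0027,0,0,2.43],[0.035,-0.0315,-0.0118,0.0027,0,0,2.43],[0.035,-0.0315,-0.0118,0.0027,0,0,2.43],[0.035,-0.0315,-0.0118,0.0027,0,0,2.43],[0.035,-0.0315,-0.0118,0.0027,0,0,2.43],[0.035,-0.0315,-0.0118,0.0027,0,0,2.43]]]'
python3 - <<'E'
from plan import *
p,R,s=cur();t=handle(.053)+[0,0,-.005];print(s['t'],s['qpos'],s['grip_width'])
print(rows(p,R,t,tool(YS),4))
E
```

```text
t: 2.8
tool_pos: [0.453, 0.1698, 0.213]
tool_rot: [[-0.57, 0.822, 0.001], [0.822, 0.57, 0.0], [-0.0, 0.001, -1.0]]
wrist_force: [0.4, 1.2, -0.2]
grip_width: 0.035
gripper_force: 0.0
t: 3.8
tool_pos: [0.4587, -0.2297, 0.1805]
tool_rot: [[-0.097, 0.995, 0.001], [0.995, 0.097, -0.0], [-0.0, 0.001, -1.0]]
wrist_force: [0.3, 1.1, 0.3]
grip_width: 0.035
gripper_force: 0.0
3.8 [-5.88142227e-01  2.81038500e-01 -2.26105600e-01  1.06289072e+00
  1.96184052e-04  8.85692652e-01] 0.03498261622444226
[ 2.00e-01 -0.00e+00  1.86e+01  1.00e-02  0.00e+00 -3.00e-02]
```

```bash
python3 -m inch '[[[0.035,0,0,0.012,0,0,0],[0.035,0,0,0.012,0,0,0],[0.035,0,0,0.012,0,0,0],[0.035,0,0,0.012,0,0,0],[0.035,0,0,0.012,0,0,0],[0.035,0,0,0.012,0,0,0],[0.035,0,0,0.003,0,0,0]]]'
python3 -m inch '[[[0.005,0,0,0,0,0,0],[0.005,0,0,0,0,0,0],[0.005,0,0,0,0,0,0],[0.005,0,0,0,0,0,0],[0.005,0,0,0,0,0,0],[0.005,0,0,0,0,0,0]]]' 25
python3 - <<'E'
from plan import *
from ov import *
p,R,s=cur();print(s['grip_width'],s['gripper_force'],s['wrist_force'],p)
t=cv2.imread;a=[]
for c,(r0,r1,c0,c1) in(('top',(140,250,305,410)),('side',(150,250,225,345))):
    im=cams.read_camera(c)[:,:,::-1];a.append(cv2.resize(np.ascontiguousarray(im[r0:r1,c0:c1]),(395,400),interpolation=3))
cv2.imwrite('pics/grip.png',np.hstack(a))
g=p-R[:,2]*.005  # bar centre from grasp
th0=np.arcsin((g[2]-.1)/.212);print('th0',th0)
off=g-handle(th0);print('off',off)
n=24;P,Q=p,R
for k in range(1,n+1):
    th=th0+(1.47-th0)*k/n;Rn=tool(YS,.4*k/n);pn=handle(th)+off*(1-k/n)+Rn[:,2]*.005
    print((Q.T@(pn-P)*1e3).round(1).tolist(),np.degrees(Ro.from_matrix(Q.T@Rn).as_rotvec()).round(2).tolist());P,Q=pn,Rn
E
```

```text
t: 4.38
tool_pos: [0.4578, -0.2273, 0.1037]
tool_rot: [[-0.099, 0.995, -0.002], [0.995, 0.099, 0.002], [0.002, -0.002, -1.0]]
wrist_force: [-1.4, -0.2, 0.3]
grip_width: 0.0352
gripper_force: 0.0
t: 4.88
tool_pos: [0.4585, -0.228, 0.1058]
tool_rot: [[-0.099, 0.995, -0.001], [0.995, 0.099, -0.0], [-0.0, -0.001, -1.0]]
wrist_force: [-5.2, 0.3, 0.4]
grip_width: 0.0111
gripper_force: 24.9
0.011136303598642561 24.90046799182892 [-5.21914776  0.27750161  0.44360573] [ 0.4584511  -0.22800862  0.10576876]
th0 0.05081791330942024
off [-0.00015576  0.00111972  0.        ]
[-0.0, 1.1, -12.5] [-1.0, 0.01, -0.0]
[-0.0, 2.0, -12.4] [-0.95, -0.0, -0.0]
[-0.0, 3.0, -12.2] [-0.95, 0.0, 0.0]
[-0.0, 3.9, -11.9] [-0.95, -0.0, -0.0]
[-0.0, 4.8, -11.6] [-0.95, 0.0, 0.0]
[-0.0, 5.6, -11.2] [-0.95, 0.0, -0.0]
[-0.0, 6.5, -10.8] [-0.95, -0.0, 0.0]
[-0.0, 7.3, -10.3] [-0.95, 0.0, -0.0]
[-0.0, 8.0, -9.7] [-0.95, 0.0, -0.0]
[-0.0, 8.7, -9.1] [-0.95, -0.0, 0.0]
[-0.0, 9.4, -8.4] [-0.95, 0.0, 0.0]
[-0.0, 10.0, -7.7] [-0.95, -0.0, 0.0]
[-0.0, 10.6, -6.9] [-0.95, 0.0, -0.0]
[-0.0, 11.1, -6.1] [-0.95, -0.0, 0.0]
[-0.0, 11.5, -5.2] [-0.95, 0.0, -0.0]
[-0.0, 11.8, -4.3] [-0.95, 0.0, 0.0]
[-0.0, 12.1, -3.4] [-0.95, -0.0, -0.0]
[-0.0, 12.4, -2.5] [-0.95, 0.0, 0.0]
[-0.0, 12.5, -1.6] [-0.95, -0.0, 0.0]
[-0.0, 12.6, -0.6] [-0.95, -0.0, 0.0]
[-0.0, 12.6, 0.3] [-0.95, 0.0, -0.0]
[-0.0, 12.6, 1.3] [-0.95, 0.0, 0.0]
[-0.0, 12.4, 2.2] [-0.95, 0.0, 0.0]
[-0.0, 12.2, 3.1] [-0.95, -0.0, -0.0]
```

Gripping the 12 mm bar (opening 11 mm). I'll lift in steps of 6 rows and watch the force.

```bash
python3 -m inch '[[[0.005,0,0.0011,-0.0125,-0.95,0,0],[0.005,0,0.002,-0.0124,-0.95,0,0],[0.005,0,0.003,-0.0122,-0.95,0,0],[0.005,0,0.0039,-0.0119,-0.95,0,0],[0.005,0,0.0048,-0.0116,-0.95,0,0],[0.005,0,0.0056,-0.0112,-0.95,0,0]]]'
```

```text
t: 5.48
tool_pos: [0.4751, -0.2262, 0.1797]
tool_rot: [[-0.098, 0.99, 0.098], [0.995, 0.098, 0.009], [-0.0, 0.099, -0.995]]
wrist_force: [-6.2, -3.0, -3.7]
grip_width: 0.0109
gripper_force: 24.4
```

```bash
python3 -m inch '[[[0.005,0,0.0065,-0.0108,-0.95,0,0],[0.005,0,0.0073,-0.0103,-0.95,0,0],[0.005,0,0.008,-0.0097,-0.95,0,0],[0.005,0,0.0087,-0.0091,-0.95,0,0],[0.005,0,0.0094,-0.0084,-0.95,0,0],[0.005,0,0.01,-0.0077,-0.95,0,0]]]'
```

```text
t: 5.98
tool_pos: [0.5139, -0.2222, 0.2429]
tool_rot: [[-0.097, 0.977, 0.191], [0.995, 0.095, 0.017], [-0.001, 0.192, -0.981]]
wrist_force: [-19.5, -1.7, 9.1]
grip_width: 0.011
gripper_force: 25.0
```

Run:
```python
from plan import *
p,R,s=cur();print(s['wrist_force'],s['ft_torque'])
g=p-R[:,2]*.005;v=Rz(YS).T@(g-H);th0=np.arctan2(v[2],-v[0]);print(th0,np.hypot(v[0],v[2]),v)
off=g-handle(th0)
n=12;P,Q=p,R
for k in range(1,n+1):
    th=th0+(1.47-th0)*k/n;Rn=tool(YS,.2+.2*k/n);u=Rz(YS)@Ry(th)@[-1,0,0];pn=handle(th)+.0055*u+[0,off[1]*(1-k/n),0]+Rn[:,2]*.005
    print((Q.T@(pn-P)*1e3).round(1).tolist(),np.degrees(Ro.from_matrix(Q.T@Rn).as_rotvec()).round(2).tolist());P,Q=pn,Rn
```

```text
[-19.47481871  -1.65276545   9.0782684 ] [-0.35880372  3.55960987  0.05018182]
0.755122247771043 0.215600482983626 [-0.15699763  0.00142439  0.14776776]
[-0.4, 9.9, -8.8] [-1.34, 0.1, -0.11]
[-0.1, 11.4, -6.3] [-0.95, -0.0, 0.0]
[-0.1, 11.8, -5.4] [-0.95, 0.0, -0.0]
[-0.1, 12.2, -4.5] [-0.95, 0.0, 0.0]
[-0.1, 12.5, -3.6] [-0.95, -0.0, -0.0]
[-0.1, 12.8, -2.6] [-0.95, 0.0, 0.0]
[-0.1, 12.9, -1.7] [-0.95, -0.0, 0.0]
[-0.1, 13.0, -0.7] [-0.95, -0.0, 0.0]
[-0.1, 13.0, 0.3] [-0.95, 0.0, -0.0]
[-0.1, 13.0, 1.3] [-0.95, 0.0, 0.0]
[-0.1, 12.8, 2.3] [-0.95, 0.0, 0.0]
[-0.1, 12.6, 3.2] [-0.95, -0.0, -0.0]
```

```bash
python3 -m inch '[[[0.005,0,0.0099,-0.0088,-1.0,0,0],[0.005,0,0.0114,-0.0063,-0.95,0,0],[0.005,0,0.0118,-0.0054,-0.95,0,0],[0.005,0,0.0122,-0.0045,-0.95,0,0]]]'
```

```text
t: 6.32
tool_pos: [0.5554, -0.218, 0.2786]
tool_rot: [[-0.098, 0.96, 0.263], [0.995, 0.095, 0.025], [-0.001, 0.265, -0.964]]
wrist_force: [-9.9, -0.8, 5.3]
grip_width: 0.011
gripper_force: 25.7
```

```bash
python3 -m inch '[[[0.005,0,0.0125,-0.0036,-0.95,0,0],[0.005,0,0.0128,-0.0026,-0.95,0,0],[0.005,0,0.0129,-0.0017,-0.95,0,0],[0.005,0,0.013,-0.0007,-0.95,0,0]]]'
```

```text
t: 6.65
tool_pos: [0.603, -0.2131, 0.3023]
tool_rot: [[-0.099, 0.939, 0.329], [0.995, 0.094, 0.032], [-0.001, 0.331, -0.944]]
wrist_force: [-6.0, 0.0, 3.0]
grip_width: 0.0108
gripper_force: 24.9
```

```bash
python3 -m inch '[[[0.005,0,0.013,0.0003,-0.95,0,0],[0.005,0,0.013,0.0013,-0.95,0,0],[0.005,0,0.0128,0.0023,-0.95,0,0],[0.005,0,0.0126,0.0032,-0.95,0,0],[0.005,0,0,0,0,0,0]]]'
python3 - <<'E'
from plan import *
p,R,s=cur();g=p-R[:,2]*.005;v=Rz(YS).T@(g-H);print(np.arctan2(v[2],-v[0]),np.hypot(v[0],v[2]),v,s['qpos'])
E
```

```text
t: 7.07
tool_pos: [0.6558, -0.2078, 0.3133]
tool_rot: [[-0.101, 0.914, 0.393], [0.995, 0.093, 0.04], [-0.001, 0.395, -0.919]]
wrist_force: [1.7, 0.9, 1.5]
grip_width: 0.0107
gripper_force: 24.9
1.5004232129078634 0.21843038688572614 [-0.01535894  0.00175355  0.21788974] [-0.49565356  0.29007105  0.04917246  0.9876188   0.2237578   1.01233729]
```

```bash
python3 -m inch '[[[0.035,0,0,0,0,0,0],[0.035,0,0,0,0,0,0],[0.035,0,0,0,0,0,0],[0.035,0,0,0,0,0,0],[0.035,0,0,-0.015,0,0,0],[0.035,0,0,-0.03,0,0,0],[0.035,0,0,-0.03,0,0,0],[0.035,0,0,-0.03,0,0,0],[0.035,0,0,0,0,0,0]]]'
python3 - <<'E'
from plan import *
p,R,s=cur()
q=np.array([.45,-.02,.25]);
for n in(12,):
    r=rows(p,R,q,tool(1.2),n);print('mid',r,path(p,R,r,n)[::2].round(3).tolist())
q=np.array([.496,.179,.15]);r=rows(np.array([.45,-.02,.25]),tool(1.2),q,tool(.21+np.pi/2),8);print('over',r)
E
```

```text
t: 7.82
tool_pos: [0.6128, -0.2139, 0.4143]
tool_rot: [[-0.098, 0.913, 0.395], [0.995, 0.092, 0.033], [-0.006, 0.396, -0.918]]
wrist_force: [0.6, 0.3, 2.4]
grip_width: 0.0347
gripper_force: 0.0
mid [23.2  -4.9  12.1   1.73  1.1  -5.18] [[0.611, -0.191, 0.401], [0.6, -0.147, 0.374], [0.579, -0.107, 0.345], [0.55, -0.072, 0.317], [0.514, -0.045, 0.289], [0.472, -0.026, 0.262]]
over [-2.9  25.7  12.5   0.    0.   -4.16]
```

Run:
```python
from plan import *
p,R,s=cur()
a=np.array([.47,-.16,.33]);Ra=tool(.5)
r=rows(p,R,a,Ra,6);print(r,path(p,R,r,6).round(3).tolist())
b=np.array([.45,.08,.25]);Rb=tool(.21+np.pi/2)
r=rows(a,Ra,b,Rb,12);print(r,path(a,Ra,r,12)[::2].round(3).tolist())
```

```text
[ 15.4  -23.6    8.6    3.83   0.84  -3.77] [[0.593, -0.2, 0.397], [0.572, -0.189, 0.381], [0.548, -0.179, 0.366], [0.523, -0.171, 0.352], [0.497, -0.164, 0.34], [0.47, -0.16, 0.33]]
[11.5  18.1   6.7   0.    0.   -6.12] [[0.48, -0.141, 0.323], [0.495, -0.101, 0.31], [0.5, -0.058, 0.297], [0.497, -0.016, 0.283], [0.484, 0.025, 0.27], [0.463, 0.063, 0.256]]
```

```bash
python3 -m inch '[[[0.06,0.0154,-0.0236,0.0086,3.83,0.84,-3.77],[0.06,0.0154,-0.0236,0.0086,3.83,0.84,-3.77],[0.06,0.0154,-0.0236,0.0086,3.83,0.84,-3.77],[0.06,0.0154,-0.0236,0.0086,3.83,0.84,-3.77],[0.06,0.0154,-0.0236,0.0086,3.83,0.84,-3.77],[0.06,0.0154,-0.0236,0.0086,3.83,0.84,-3.77]]]'
python3 -m inch '[[[0.06,0.0115,0.0181,0.0067,0,0,-6.12],[0.06,0.0115,0.0181,0.0067,0,0,-6.12],[0.06,0.0115,0.0181,0.0067,0,0,-6.12],[0.06,0.0115,0.0181,0.0067,0,0,-6.12],[0.06,0.0115,0.0181,0.0067,0,0,-6.12],[0.06,0.0115,0.0181,0.0067,0,0,-6.12],[0.06,0.0115,0.0181,0.0067,0,0,-6.12],[0.06,0.0115,0.0181,0.0067,0,0,-6.12],[0.06,0.0115,0.0181,0.0067,0,0,-6.12],[0.06,0.0115,0.0181,0.0067,0,0,-6.12],[0.06,0.0115,0.0181,0.0067,0,0,-6.12],[0.06,0.0115,0.0181,0.0067,0,0,-6.12]]]'
python3 - <<'E'
from plan import *
p,R,s=cur()
a=[]
for c,(r0,r1,c0,c1) in(('top',(140,250,305,410)),('side',(130,240,225,320))):
    im=cams.read_camera(c)[:,:,::-1];cv2.imwrite(f'pics/{c}1.png',im);a.append(cv2.resize(np.ascontiguousarray(im[r0:r1,c0:c1]),None,fx=4,fy=4,interpolation=3))
    for n in('nest','guard','guard_handle'):
        L=spotter.trace(c,n);print(c,n,[(round(d['conf'],2),np.round(d['at'],1).tolist(),int(d['region'].sum())) for d in L][:3])
        if L and n in('nest','guard'):np.save(f'{n}_{c}.npy',L[0]['region'])
cv2.imwrite('pics/open.png',np.hstack(a))
t=np.array([.4955,.1785,.1]);print(rows(p,R,t,tool(.215+np.pi/2),6),p,s['qpos'])
E
```

```text
t: 8.32
tool_pos: [0.4675, -0.1583, 0.3227]
tool_rot: [[-0.483, 0.875, -0.013], [0.875, 0.483, 0.005], [0.011, -0.009, -1.0]]
wrist_force: [0.7, 0.3, 0.6]
grip_width: 0.0601
gripper_force: 0.0
t: 9.32
tool_pos: [0.4476, 0.0821, 0.2441]
tool_rot: [[-0.977, -0.215, -0.009], [-0.215, 0.977, 0.006], [0.008, 0.008, -1.0]]
wrist_force: [-0.1, 1.1, 0.2]
grip_width: 0.0601
gripper_force: 0.0
top nest [(0.71, [194.9, 359.1], 902), (0.15, [247.6, 280.1], 223)]
top guard [(0.59, [148.3, 361.9], 2061)]
top guard_handle [(0.67, [146.5, 365.5], 2077)]
side nest [(0.77, [208.2, 272.6], 442)]
side guard [(0.64, [162.3, 248.4], 1035), (0.21, [294.3, 273.4], 353)]
side guard_handle [(0.67, [253.9, 313.0], 272), (0.57, [164.7, 247.3], 1094), (0.57, [289.5, 224.9], 286)]
[-1.14e+01  1.39e+01  2.40e+01  7.00e-02 -8.00e-02  2.00e-02] [0.44760097 0.08205066 0.24412047] [ 0.03767813  0.14304843 -0.23398773  1.20303129  0.00617345 -0.17939055]
```

View pics/open.png

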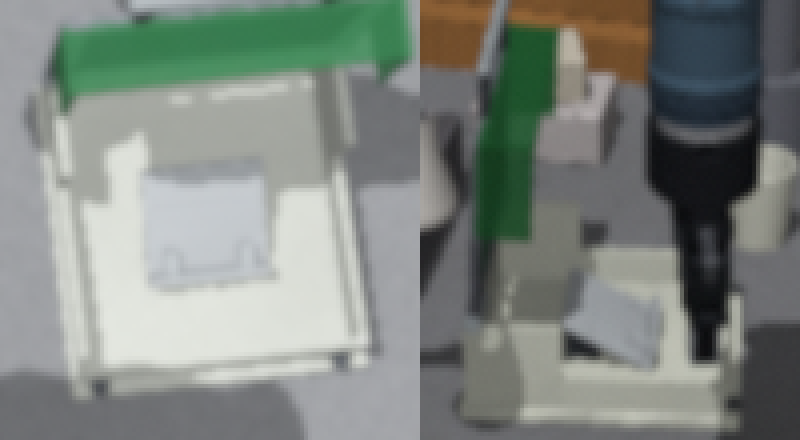

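```bash
cat > nf.py <<'E'
from plan import *
regs={c:np.load(f'nest_{c}.npy') for c in('top','side')}
# origin: plate-surface centre of lower edge; u uphill
NP=[box(0,.09,-.045,.045,-.006,0),box(0,.006,-.045,.045,0,.014)]
S=np.radians(30)
def pn(x):return Rz(x[3] if len(x)>3 else YS)@Ry(-S),np.array(x[:3])
if __name__=='__main__':
    x,f=fit(regs,NP,pn,[.51,-.225,.04],[.01,.01,.01]);print(x,f)
    x2,f2=fit(regs,NP,pn,[*x,YS],[.005,.005,.005,.05]);print(x2,f2)
    from ov import draw
    a=[]
    for c,(r0,r1,c0,c1) in(('top',(175,220,330,382)),('side',(190,230,255,300))):
        k=7.5;im=cv2.resize(cv2.imread(f'pics/{c}1.png')[r0:r1,c0:c1],None,fx=k,fy=k,interpolation=3);raw=im.copy()
        R,t=pn(x)
        draw(im,c,[NP[0]],R,t,(0,0,255),k,[c0,r0])
        m=np.array([.038,0,0])  # nest surface point: lip thickness 6
        draw(im,c,[box(.006,.0061,-.045,.045,0,.014)],R,t,(255,0,0),k,[c0,r0])
        draw(im,c,[box(.006,.024,-.026,-.023,0,.01),box(.006,.024,.023,.026,0,.01)],R,t,(0,160,0),k,[c0,r0])
        a.append(np.vstack([raw[:298],im[:298]]))
    h=max(i.shape[0] for i in a)
    cv2.imwrite('pics/nest.png',np.hstack([cv2.copyMakeBorder(i,0,h-i.shape[0],0,0,0) for i in a]));print(a[0].shape,a[1].shape)
    gp=lambda x:(Rz(YS)@Ry(x[0]),H);print(fit({'top':np.load('guard_top.npy'),'side':np.load('guard_side.npy')},GUARD,gp,[1.45],[.05]))
E
python3 nf.py
```

```text
[ 0.52567843 -0.22366143  0.01622209] 0.19009415978569494
[ 0.52529707 -0.2228788   0.01683633  0.0852708 ] 0.1863499663894212
(596, 390, 3) (596, 338, 3)
(array([1.51455078]), np.float64(0.13912278758728353))
```

View pics/nest.png

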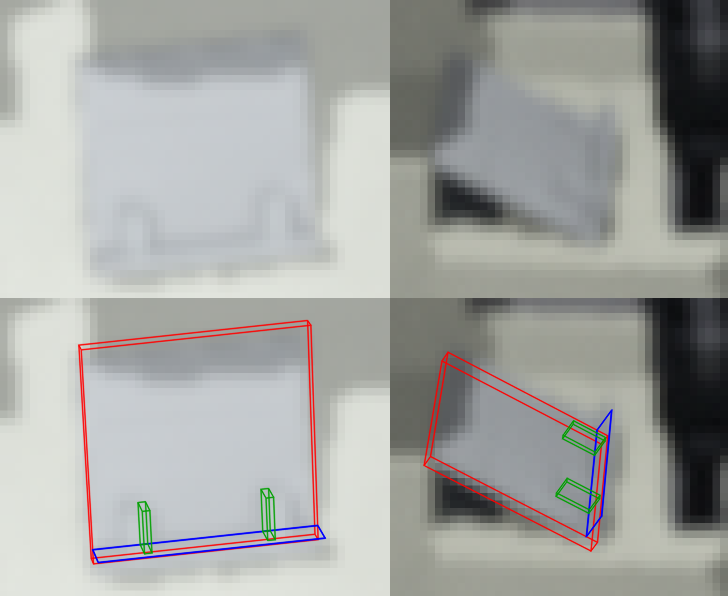

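Picture: the guard stands up at about 1.5 rad. The stage plate shows at top (197,357), with the two guides and lip on its lower edge, which agrees with the fit. Now the stone.

```bash
python3 -m inch '[[[0.065,-0.0114,0.0139,0.024,0,0,0],[0.065,-0.0114,0.0139,0.024,0,0,0],[0.065,-0.0114,0.0139,0.024,0,0,0],[0.065,-0.0114,0.0139,0.024,0,0,0],[0.065,-0.0114,0.0139,0.024,0,0,0],[0.065,-0.0114,0.0139,0.024,0,0,0],[0.065,0,0,0,0,0,0]]]'
python3 - <<'E'
from plan import *
p,R,s=cur();t=np.array([.4955,.1785,.030]);print(p,rows(p,R,t,tool(.215+np.pi/2),6))
E
```

```text
t: 10.3
tool_pos: [0.495, 0.1788, 0.0965]
tool_rot: [[-0.977, -0.211, -0.015], [-0.211, 0.977, 0.005], [0.013, 0.008, -1.0]]
wrist_force: [-0.1, -0.3, -0.3]
grip_width: 0.0649
gripper_force: 0.0
[0.49496855 0.17879257 0.09651145] [-0.2  -0.1  11.1   0.08 -0.13 -0.02]
```

```bash
python3 -m inch '[[[0.065,0,0,0.011,0.08,-0.13,0],[0.065,0,0,0.011,0.08,-0.13,0],[0.065,0,0,0.011,0.08,-0.13,0],[0.065,0,0,0.011,0.08,-0.13,0],[0.065,0,0,0.011,0.08,-0.13,0],[0.065,0,0,0.011,0.08,-0.13,0],[0.065,0,0,0,0,0,0]]]'
python3 -m inch '[[[0.03,0,0,0,0,0,0],[0.03,0,0,0,0,0,0],[0.03,0,0,0,0,0,0],[0.03,0,0,0,0,0,0],[0.03,0,0,0,0,0,0],[0.03,0,0,0,0,0,0]]]' 30
```

```text
t: 10.88
tool_pos: [0.4949, 0.1767, 0.0341]
tool_rot: [[-0.978, -0.209, 0.003], [-0.209, 0.978, -0.001], [-0.003, -0.002, -1.0]]
wrist_force: [-1.2, -0.7, -0.6]
grip_width: 0.0648
gripper_force: 0.0
t: 11.38
tool_pos: [0.4969, 0.1779, 0.0363]
tool_rot: [[-0.978, -0.21, 0.008], [-0.21, 0.978, 0.0], [-0.008, -0.002, -1.0]]
wrist_force: [-0.7, -2.3, 6.7]
grip_width: 0.0392
gripper_force: 32.0
```

```bash
python3 -m inch '[[[0.03,0,0,-0.005,0,0,0],[0.03,0,0,-0.015,0,0,0],[0.03,0,0,-0.03,0,0,0],[0.03,0,0,-0.03,0,0,0],[0.03,0,0,-0.03,0,0,0],[0.03,0,0,-0.03,0,0,0],[0.03,0,0,-0.01,0,0,0],[0.03,0,0,0,0,0,0]]]'
python3 - <<'E'
from plan import *
from nf import pn
p,R,s=cur();print(s['wrist_force'],s['grip_width'],s['gripper_force'])
# is the stone in hand as expected?
a=[]
rs={}
for c in('top','side'):
    im=cams.read_camera(c)[:,:,::-1];cv2.imwrite(f'pics/{c}2.png',im)
    u=proj(c,p+[0,0,-.01])[0];L=spotter.trace(c,'stone_mid');print(c,u.round(),[(round(d['conf'],2),np.round(d['at']).tolist(),int(d['region'].sum())) for d in L])
Nf,_=pn([.5257,-.2237,.0162]);N=np.array([.5257,-.2237,.0162])+Nf@[.038,0,.015];print('nest',N)
# stone_mid in tool: tool x=-stone x ; TCP is +.0012 along stone x, .0243-.015 above mid
Rn=tool(YS+np.pi/2,np.radians(30));print('z',Rn[:,2],'normal',Nf[:,2])
m=np.array([.0012,0,.0093])
for nm,off in(('far',[.006,0,.07]),('near',[.006,0,.012])):
    t=N+Nf@(np.array(off)+m);print(nm,t)
a=np.array([.42,-.02,.2]);Ra=tool(YS+np.pi/2,.1);r=rows(p,R,a,Ra,8);print(r,path(p,R,r,8)[::2].round(3).tolist())
b=N+Nf@(np.array([.006,0,.07])+m);r=rows(a,Ra,b,Rn,8);print(r,path(a,Ra,r,8)[::2].round(3).tolist())
E
```

```text
t: 12.05
tool_pos: [0.497, 0.1785, 0.188]
tool_rot: [[-0.978, -0.21, 0.012], [-0.21, 0.978, 0.001], [-0.012, -0.001, -1.0]]
wrist_force: [0.7, 0.1, -1.9]
grip_width: 0.0393
gripper_force: 31.1
[ 0.74363156  0.11017617 -1.88505016] 0.03927436880208323 31.142230220139027
top [215. 211.] [(0.89, [198.0, 270.0], 346), (0.65, [219.0, 222.0], 72)]
side [271. 250.] [(0.76, [254.0, 277.0], 226), (0.64, [262.0, 261.0], 221), (0.63, [287.0, 328.0], 272), (0.59, [385.0, 304.0], 1129)]
nest [ 0.55098455 -0.22118862  0.04819038]
z [ 0.49755175  0.04941918 -0.8660254 ] normal [-0.49755175 -0.04941918  0.8660254 ]
far [ 0.51773355 -0.22449127  0.1204662 ]
near [ 0.54659155 -0.22162495  0.07023672]
[ 13.4  -22.9   -2.1    0.04  -0.63   0.81] [[0.489, 0.153, 0.19], [0.471, 0.103, 0.193], [0.452, 0.054, 0.196], [0.431, 0.005, 0.199]]
[ -6.5  -26.6   12.3   -0.    -3.03  -0.  ] [[0.43, -0.046, 0.188], [0.453, -0.097, 0.167], [0.477, -0.148, 0.147], [0.504, -0.199, 0.129]]
```

```bash
python3 -m inch '[[[0.03,0.0134,-0.0229,-0.0021,0,-0.63,0.81],[0.03,0.0134,-0.0229,-0.0021,0,-0.63,0.81],[0.03,0.0134,-0.0229,-0.0021,0,-0.63,0.81],[0.03,0.0134,-0.0229,-0.0021,0,-0.63,0.81],[0.03,0.0134,-0.0229,-0.0021,0,-0.63,0.81],[0.03,0.0134,-0.0229,-0.0021,0,-0.63,0.81],[0.03,0.0134,-0.0229,-0.0021,0,-0.63,0.81],[0.03,0.0134,-0.0229,-0.0021,0,-0.63,0.81]]]'
python3 -m inch '[[[0.03,-0.0065,-0.0266,0.0123,0,-3.03,0],[0.03,-0.0065,-0.0266,0.0123,0,-3.03,0],[0.03,-0.0065,-0.0266,0.0123,0,-3.03,0],[0.03,-0.0065,-0.0266,0.0123,0,-3.03,0],[0.03,-0.0065,-0.0266,0.0123,0,-3.03,0],[0.03,-0.0065,-0.0266,0.0123,0,-3.03,0],[0.03,-0.0065,-0.0266,0.0123,0,-3.03,0],[0.03,-0.0065,-0.0266,0.0123,0,-3.03,0],[0.03,0,0,0,0,0,0],[0.03,0,0,0,0,0,0]]]'
cat > near.py <<'E'
import sys
from plan import *
from nf import pn
N0=np.array([.5257,-.2237,.0162]);Nf,_=pn(N0);N=N0+Nf@[.038,0,.015];m=np.array([.0012,0,.0093])
if __name__=='__main__':
    p,R,s=cur();Rn=tool(YS+np.pi/2,np.radians(30))
    print('stone in nest frame mm',((Nf.T@(p-N)-m)*1e3).round(1),'ang',np.degrees(Ro.from_matrix(R.T@Rn).as_rotvec()).round(2),'F nest',(Nf.T@s['wrist_force']).round(1),s['grip_width'])
    print(rows(p,R,N+Nf@(np.array([float(v)/1e3 for v in sys.argv[1:4]])+m),Rn,int(sys.argv[4])))
E
python3 near.py 6 0 12 6
```

```text
t: 12.92
tool_pos: [0.4161, -0.0208, 0.1949]
tool_rot: [[-0.991, -0.098, 0.089], [-0.097, 0.995, 0.014], [-0.09, 0.006, -0.996]]
wrist_force: [-0.1, 0.5, -1.1]
grip_width: 0.0391
gripper_force: 31.2
t: 13.75
tool_pos: [0.513, -0.2238, 0.113]
tool_rot: [[-0.868, -0.096, 0.487], [-0.08, 0.995, 0.055], [-0.49, 0.009, -0.872]]
wrist_force: [-0.6, -0.0, -1.4]
grip_width: 0.0394
gripper_force: 31.3
stone in nest frame mm [-1.7  1.2 65.8] ang [ 0.36 -0.68 -0.39] F nest [-1.2  0.  -0.9] 0.03943215622875869
[-1.3  -0.2   9.    0.06 -0.11 -0.06]
```

```bash
python3 -m inch '[[[0.03,-0.0013,-0.0002,0.009,0.06,-0.11,-0.06],[0.03,-0.0013,-0.0002,0.009,0.06,-0.11,-0.06],[0.03,-0.0013,-0.0002,0.009,0.06,-0.11,-0.06],[0.03,-0.0013,-0.0002,0.009,0.06,-0.11,-0.06],[0.03,-0.0013,-0.0002,0.009,0.06,-0.11,-0.06],[0.03,-0.0013,-0.0002,0.009,0.06,-0.11,-0.06],[0.03,0,0,0,0,0,0],[0.03,0,0,0,0,0,0]]]'
python3 near.py 6 0 3 4
cat > two.py <<'E'
import sys
from near import *
from ov import draw
p,R,s=cur();a=[]
for c,(r0,r1,c0,c1) in(('top',(165,225,320,385)),('side',(175,235,240,305))):
    im=cams.read_camera(c)[:,:,::-1];a.append(cv2.resize(np.ascontiguousarray(im[r0:r1,c0:c1]),None,fx=6,fy=6,interpolation=3))
    if len(sys.argv)>2: draw(a[-1],c,STONE,Nf,p-Nf@m if sys.argv[2]=='t' else N,(0,0,255),6,[c0,r0])
cv2.imwrite(sys.argv[1],np.hstack(a))
E
python3 two.py pics/near.png t
```

```text
t: 14.42
tool_pos: [0.5483, -0.2207, 0.0724]
tool_rot: [[-0.86, -0.102, 0.5], [-0.089, 0.995, 0.049], [-0.502, -0.003, -0.865]]
wrist_force: [-0.9, 0.9, -1.8]
grip_width: 0.0391
gripper_force: 31.3
stone in nest frame mm [ 8.7  0.7 12.9] ang [-0.05  0.15  0.23] F nest [-1.6  1.  -1.1] 0.0391416044120923
[ 0.7  -0.2   2.5  -0.01  0.04  0.06]
```

View pics/near.png

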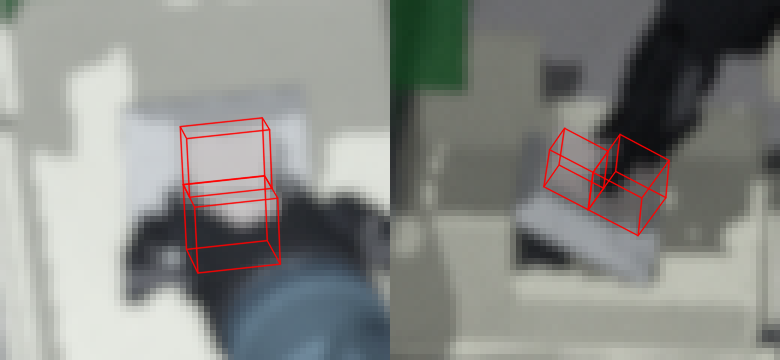

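```bash
python3 -m inch '[[[0.03,0.0007,-0.0002,0.0022,0,0,0.06],[0.03,0.0007,-0.0002,0.0022,0,0,0.06],[0.03,0.0007,-0.0002,0.0022,0,0,0.06],[0.03,0.0007,-0.0002,0.0022,0,0,0.06],[0.03,0,0,0,0,0,0],[0.03,0,0,0,0,0,0]]]'; python3 near.py 6 0 0 3
```

```text
t: 15.02
tool_pos: [0.5507, -0.2223, 0.0639]
tool_rot: [[-0.86, -0.097, 0.501], [-0.085, 0.995, 0.048], [-0.503, -0.002, -0.864]]
wrist_force: [0.3, -0.1, -0.7]
grip_width: 0.0394
gripper_force: 31.3
stone in nest frame mm [ 6.3 -1.1  4.5] ang [-0.12  0.22 -0.03] F nest [-0.2 -0.1 -0.8] 0.03938432477538542
[ 0.1   0.4   1.5  -0.04  0.07 -0.01]
```

```bash
python3 -m inch '[[[0.03,0,0,0.001,0,0,0],[0.03,0,0,0.001,0,0,0],[0.03,0,0,0,0,0,0],[0.03,0,0,0,0,0,0]]]'; python3 near.py 6 0 0 3
```

```text
t: 15.35
tool_pos: [0.5518, -0.2225, 0.0627]
tool_rot: [[-0.86, -0.097, 0.502], [-0.085, 0.995, 0.047], [-0.504, -0.002, -0.864]]
wrist_force: [-3.6, -0.9, 3.0]
grip_width: 0.0394
gripper_force: 32.0
stone in nest frame mm [ 6.7 -1.3  2.9] ang [-0.16  0.25 -0.02] F nest [-1.7 -0.6  4.5] 0.03943829980798524
[ 0.2   0.4   1.   -0.05  0.08 -0.01]
```

```bash
python3 -m inch '[[[0.03,0,0.0008,-0.0008,0,0.2,0],[0.03,0.001,0,0,0,0,0],[0.03,0.001,0,0,0,0,0],[0.03,0.001,0,0,0,0,0],[0.03,0,0,0,0,0,0],[0.03,0,0,0,0,0,0]]]'; python3 near.py 0 0 0 3
```

```text
t: 15.85
tool_pos: [0.5487, -0.2217, 0.0615]
tool_rot: [[-0.862, -0.097, 0.498], [-0.085, 0.995, 0.047], [-0.5, -0.002, -0.866]]
wrist_force: [0.0, -0.0, -2.0]
grip_width: 0.0396
gripper_force: 31.4
stone in nest frame mm [ 3.4 -0.3  3.4] ang [-0.13  0.03 -0.03] F nest [-1.  -0.  -1.7] 0.03958470819973706
[ 1.1   0.1   1.1  -0.04  0.01 -0.01]
```

```bash
python3 -m inch '[[[0.03,0.001,0,0,0,0,0],[0.03,0.001,0,0,0,0,0],[0.03,0,0,0,0,0,0],[0.03,0,0,0,0,0,0]]]'; python3 near.py 0 0 0 3
```

```text
t: 16.18
tool_pos: [0.5473, -0.2221, 0.0608]
tool_rot: [[-0.861, -0.097, 0.499], [-0.085, 0.995, 0.047], [-0.501, -0.002, -0.865]]
wrist_force: [0.0, -0.1, -0.7]
grip_width: 0.039
gripper_force: 31.3
stone in nest frame mm [ 1.9 -0.5  3.5] ang [-0.14  0.08 -0.01] F nest [-0.3 -0.1 -0.6] 0.03897927135546485
[ 0.6   0.2   1.2  -0.05  0.03 -0.  ]
```

```bash
python3 -m inch '[[[0.03,0.001,0,0,0,0,0],[0.03,0.001,0,0,0,0,0],[0.03,0,0,0,0,0,0],[0.03,0,0,0,0,0,0]]]'; python3 near.py 0 0 0 3
```

```text
t: 16.52
tool_pos: [0.5471, -0.2221, 0.061]
tool_rot: [[-0.859, -0.099, 0.502], [-0.087, 0.995, 0.048], [-0.504, -0.002, -0.864]]
wrist_force: [4.9, 2.6, -0.9]
grip_width: 0.0394
gripper_force: 31.2
stone in nest frame mm [ 1.8 -0.5  3.7] ang [-0.1   0.28  0.08] F nest [ 4.   2.1 -3.3] 0.03942858034768932
[ 0.6   0.2   1.2  -0.03  0.09  0.03]
```

```bash
python3 -m inch '[[[0.03,0.001,0,0,0,0,0],[0.03,0.001,0,0,0,0,0],[0.03,0,0,0,0,0,0],[0.03,0,0,0,0,0,0]]]'; python3 near.py 0 0 0 3
```

```text
t: 16.85
tool_pos: [0.5469, -0.2221, 0.0611]
tool_rot: [[-0.857, -0.101, 0.505], [-0.088, 0.995, 0.049], [-0.507, -0.002, -0.862]]
wrist_force: [8.7, 4.0, 0.6]
grip_width: 0.0393
gripper_force: 31.2
stone in nest frame mm [ 1.6 -0.5  3.9] ang [-0.06  0.47  0.15] F nest [ 8.1  3.1 -4. ] 0.039272681213523966
[ 0.5   0.2   1.3  -0.02  0.16  0.05]
```

```bash
python3 -m inch '[[[0.03,-0.0015,0,0,0,0,0],[0.03,-0.0012,0,0.0004,0,0.2,0],[0.03,0,0,0.0005,0,0,0],[0.03,0,0,0.0005,0,0,0],[0.03,0,0,0,0,0,0],[0.03,0,0,0,0,0,0]]]'; python3 near.py 0 0 0 3
```

```text
t: 17.35
tool_pos: [0.5476, -0.2224, 0.0603]
tool_rot: [[-0.862, -0.098, 0.498], [-0.086, 0.995, 0.047], [-0.5, -0.003, -0.866]]
wrist_force: [-3.3, 1.8, 8.8]
grip_width: 0.0395
gripper_force: 32.6
stone in nest frame mm [ 1.8 -0.8  2.9] ang [-0.16  0.01  0.04] F nest [1.7 2.1 9.2] 0.03947601934555765
[ 0.6   0.3   1.   -0.05  0.    0.01]
```

```bash
python3 -m inch '[[[0.03,0,0,-0.0006,0,0,0],[0.042,0,0,0,0,0,0],[0.046,0,0,0,0,0,0],[0.05,0,0,0,0,0,0],[0.055,0,0,0,0,0,0],[0.06,0,0,0,0,0,0],[0.06,0,0,0,0,0,0]]]'; python3 near.py 0 0 0 3
python3 -m inch '[[[0.06,0,0,-0.005,0,0,0],[0.06,0,0,-0.01,0,0,0],[0.06,0,0,-0.02,0,0,0],[0.06,0,0,-0.03,0,0,0],[0.06,0,0,-0.03,0,0,0],[0.06,0,0,-0.03,0,0,0],[0.06,0,0,-0.03,0,0,0],[0.06,0,0,0,0,0,0]]]'; python3 two.py pics/placed.png N
```

```text
t: 17.93
tool_pos: [0.546, -0.222, 0.0589]
tool_rot: [[-0.864, -0.097, 0.495], [-0.085, 0.995, 0.047], [-0.497, -0.002, -0.868]]
wrist_force: [0.2, 0.1, -0.3]
grip_width: 0.0601
gripper_force: 0.0
stone in nest frame mm [-0.2 -0.3  2.5] ang [-0.13 -0.2  -0.04] F nest [ 0.1  0.1 -0.4] 0.060114884726165045
[-0.1   0.1   0.8  -0.04 -0.07 -0.01]
t: 18.6
tool_pos: [0.4699, -0.2315, 0.2001]
tool_rot: [[-0.86, -0.096, 0.501], [-0.087, 0.995, 0.041], [-0.502, -0.009, -0.865]]
wrist_force: [1.1, -0.8, 0.5]
grip_width: 0.0603
gripper_force: 0.0
```

View pics/placed.png

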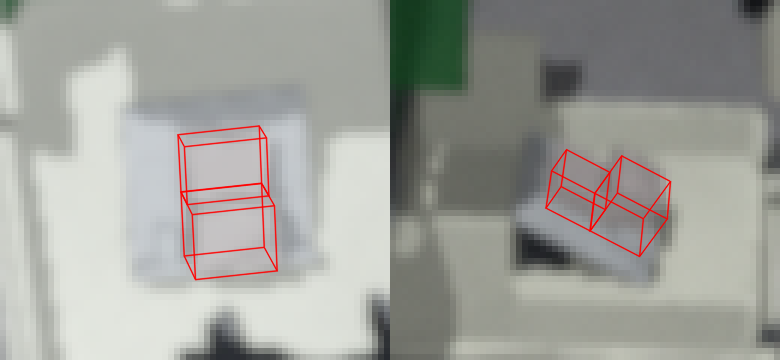

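Picture: the stone lies flat between the guides, with its thick end at the lip (top crop (230,240), side crop (655,200)). Next I return to the handle, rising first.

Run:
```python
from plan import *
p,R,s=cur()
a=np.array([.47,-.225,.40]);Ra=tool(YS+.3,.4)
r=rows(p,R,a,Ra,12);print(r,path(p,R,r,12)[::2].round(3).tolist())
b=np.array([.6138,-.2110,.4143]);Rb=tool(YS,.4);r=rows(a,Ra,b,Rb,6);print(r,path(a,Ra,r,6).round(3).tolist())
```

```text
[ -6.8    4.7  -15.2    0.35   0.53   6.06] [[0.468, -0.226, 0.212], [0.465, -0.218, 0.246], [0.465, -0.214, 0.281], [0.466, -0.213, 0.315], [0.468, -0.215, 0.35], [0.469, -0.221, 0.384]]
[-4.1  22.8   7.2  -0.    0.    2.86] [[0.494, -0.22, 0.402], [0.517, -0.216, 0.405], [0.541, -0.213, 0.407], [0.565, -0.211, 0.409], [0.59, -0.211, 0.412], [0.614, -0.211, 0.414]]
```

```bash
python3 -m inch '[[[0.035,-0.0068,0.0047,-0.0152,0.35,0.53,6.06],[0.035,-0.0068,0.0047,-0.0152,0.35,0.53,6.06],[0.035,-0.0068,0.0047,-0.0152,0.35,0.53,6.06],[0.035,-0.0068,0.0047,-0.0152,0.35,0.53,6.06],[0.035,-0.0068,0.0047,-0.0152,0.35,0.53,6.06],[0.035,-0.0068,0.0047,-0.0152,0.35,0.53,6.06],[0.035,-0.0068,0.0047,-0.0152,0.35,0.53,6.06],[0.035,-0.0068,0.0047,-0.0152,0.35,0.53,6.06],[0.035,-0.0068,0.0047,-0.0152,0.35,0.53,6.06],[0.035,-0.0068,0.0047,-0.0152,0.35,0.53,6.06],[0.035,-0.0068,0.0047,-0.0152,0.35,0.53,6.06],[0.035,-0.0068,0.0047,-0.0152,0.35,0.53,6.06]]]'
python3 -m inch '[[[0.035,-0.0041,0.0228,0.0072,0,0,2.86],[0.035,-0.0041,0.0228,0.0072,0,0,2.86],[0.035,-0.0041,0.0228,0.0072,0,0,2.86],[0.035,-0.0041,0.0228,0.0072,0,0,2.86],[0.035,-0.0041,0.0228,0.0072,0,0,2.86],[0.035,-0.0041,0.0228,0.0072,0,0,2.86],[0.035,0,0,0,0,0,0]]]'
python3 - <<'E'
from plan import *
p,R,s=cur();r={}
for c in('top','side'):
    cams.read_camera(c);L=spotter.trace(c,'guard');print(c,[(round(d['conf'],2),np.round(d['at']).tolist()) for d in L][:2]);r[c]=L[0]['region']
print(fit({'side':r['side']},GUARD,lambda x:(Rz(YS)@Ry(x[0]),H),[1.5],[.05]))
B=np.array([.6538,-.208,.3179])
Rn=tool(YS,.4);pn=B+Rn[:,2]*.004;print(p,rows(p,R,pn,Rn,8))
E
```

```text
t: 19.7
tool_pos: [0.4706, -0.2242, 0.3974]
tool_rot: [[-0.364, 0.85, 0.382], [0.925, 0.376, 0.044], [-0.106, 0.37, -0.923]]
wrist_force: [0.7, 0.4, -0.1]
grip_width: 0.035
gripper_force: 0.0
t: 20.28
tool_pos: [0.6176, -0.2101, 0.4088]
tool_rot: [[-0.102, 0.918, 0.382], [0.995, 0.092, 0.045], [0.006, 0.385, -0.923]]
wrist_force: [-1.1, -0.6, -0.5]
grip_width: 0.035
gripper_force: 0.0
top []Traceback (most recent call last):
  File "<stdin>", line 4, in <module>
IndexError: list index out of range
```

Run:
```python
from plan import *
p,R,s=cur()
B=np.array([.6538,-.208,.3179])
Rn=tool(YS,.4);pn=B+Rn[:,2]*.004;print(p,rows(p,R,pn,Rn,8))
c='side';cams.read_camera(c);L=spotter.trace(c,'guard');print([(round(d['conf'],2),np.round(d['at']).tolist()) for d in L][:2])
if L:print(fit({c:L[0]['region']},GUARD,lambda x:(Rz(YS)@Ry(x[0]),H),[1.5],[.05]))
```

```text
[ 0.6146958  -0.21020384  0.40936553] [-3.00e-01  1.00e-01  1.29e+01 -5.00e-02 -5.00e-02  1.00e-02]
[(0.71, [161.0, 245.0])]
(array([1.51582031]), np.float64(0.10823019801980198))
```

```bash
python3 -m inch '[[[0.035,-0.0003,0,0.0129,0,0,0],[0.035,-0.0003,0,0.0129,0,0,0],[0.035,-0.0003,0,0.0129,0,0,0],[0.035,-0.0003,0,0.0129,0,0,0],[0.035,-0.0003,0,0.0129,0,0,0],[0.035,-0.0003,0,0.0129,0,0,0],[0.035,-0.0003,0,0.0129,0,0,0],[0.035,-0.0003,0,0.0129,0,0,0],[0.035,0,0,0,0,0,0]]]'
python3 -m inch '[[[0.005,0,0,0,0,0,0],[0.005,0,0,0,0,0,0],[0.005,0,0,0,0,0,0],[0.005,0,0,0,0,0,0],[0.005,0,0,0,0,0,0],[0.005,0,0,0,0,0,0]]]' 25
python3 - <<'E'
from plan import *
p,R,s=cur();print(s['wrist_force'],s['grip_width'])
g=p-R[:,2]*.005;v=Rz(YS).T@(g-H);th0=np.arctan2(v[2],-v[0]);r0=np.hypot(v[0],v[2]);print(th0,r0,v)
H2=H.copy();n=36;P,Q=p,R
for k in range(1,n+1):
    w=k/n;th=th0*(1-w);Rn=tool(YS,.4*(1-w));u=Rz(YS)@Ry(th)@[-1,0,0]
    pn=H+u*(r0+(.213-r0)*min(1,2*w))+Rz(YS)@[0,v[1],0]+Rn[:,2]*.005
    print((Q.T@(pn-P)*1e3).round(1)[1:].tolist(),np.degrees(Ro.from_matrix(Q.T@Rn).as_rotvec()).round(2)[0],round(th,2));P,Q=pn,Rn
E
```

```text
t: 21.23
tool_pos: [0.6524, -0.2083, 0.3133]
tool_rot: [[-0.1, 0.92, 0.38], [0.995, 0.09, 0.044], [0.006, 0.382, -0.924]]
wrist_force: [-0.6, 0.7, -0.9]
grip_width: 0.0351
gripper_force: 0.0
t: 21.73
tool_pos: [0.6541, -0.209, 0.3177]
tool_rot: [[-0.1, 0.917, 0.385], [0.995, 0.091, 0.042], [0.003, 0.387, -0.922]]
wrist_force: [-4.2, -0.2, 3.9]
grip_width: 0.0102
gripper_force: 26.0
[-4.20873622 -0.23607169  3.89726934] 0.010221410146566804
1.493810408876379 0.2229592619509766 [-0.01714777  0.00072183  0.22229887]
[-9.0, -2.2] 0.5 1.45
[-9.1, -1.7] 0.64 1.41
[-9.2, -1.3] 0.64 1.37
[-9.2, -0.8] 0.64 1.33
[-9.2, -0.3] 0.64 1.29
[-9.2, 0.2] 0.64 1.24
[-9.1, 0.7] 0.64 1.2
[-9.1, 1.2] 0.64 1.16
[-9.0, 1.6] 0.64 1.12
[-8.9, 2.1] 0.64 1.08
[-8.7, 2.5] 0.64 1.04
[-8.6, 3.0] 0.64 1.0
[-8.4, 3.4] 0.64 0.95
[-8.1, 3.8] 0.64 0.91
[-7.9, 4.3] 0.64 0.87
[-7.7, 4.6] 0.64 0.83
[-7.4, 5.0] 0.64 0.79
[-7.1, 5.4] 0.64 0.75
[-7.1, 5.3] 0.64 0.71
[-6.8, 5.7] 0.64 0.66
[-6.5, 6.0] 0.64 0.62
[-6.2, 6.4] 0.64 0.58
[-5.9, 6.7] 0.64 0.54
[-5.5, 7.0] 0.64 0.5
[-5.1, 7.2] 0.64 0.46
[-4.7, 7.5] 0.64 0.41
[-4.3, 7.7] 0.64 0.37
[-3.9, 7.9] 0.64 0.33
[-3.5, 8.1] 0.64 0.29
[-3.1, 8.3] 0.64 0.25
[-2.6, 8.5] 0.64 0.21
[-2.2, 8.6] 0.64 0.17
[-1.7, 8.7] 0.64 0.12
[-1.3, 8.8] 0.64 0.08
[-0.8, 8.8] 0.64 0.04
[-0.3, 8.8] 0.64 0.0
```

```bash
python3 -m inch '[[[0.03,0,0,0,0,0,0],[0.03,0,0,0,0,0,0],[0.03,0,0,0.004,0,0,0],[0.03,0,0,0.005,0,0,0],[0.03,0,0,0,0,0,0],[0.005,0,0,0,0,0,0],[0.005,0,0,0,0,0,0],[0.005,0,0,0,0,0,0],[0.005,0,0,0,0,0,0],[0.005,0,0,0,0,0,0]]]' 25
python3 - <<'E'
from plan import *
p,R,s=cur();g=p-R[:,2]*.005;v=Rz(YS).T@(g-H);print(np.arctan2(v[2],-v[0]),np.hypot(v[0],v[2]),v)
E
```

```text
t: 22.57
tool_pos: [0.6576, -0.2083, 0.3079]
tool_rot: [[-0.101, 0.918, 0.384], [0.995, 0.091, 0.043], [0.004, 0.386, -0.922]]
wrist_force: [2.6, 0.6, -3.7]
grip_width: 0.0105
gripper_force: 24.3
1.5071746184034887 0.2129383999256389 [-0.01353837  0.00104737  0.21250759]
```

```bash
cat > cl.py <<'E'
from plan import *
import sys
n=int(sys.argv[1]);end=float(sys.argv[2])
p,R,s=cur();print(s['wrist_force'].round(1) if hasattr(s['wrist_force'],'round') else s['wrist_force'],s['grip_width'])
g=p-R[:,2]*.005;v=Rz(YS).T@(g-H);th0=np.arctan2(v[2],-v[0]);r0=np.hypot(v[0],v[2]);print(th0,r0,v)
P,Q=p,R;t0=-np.arctan2(-R[:2,2]@[np.cos(YS),np.sin(YS)],-R[2,2])
t0=np.arctan2(R[:2,2]@[np.cos(YS),np.sin(YS)],-R[2,2])
for k in range(1,n+1):
    w=k/n;th=th0+(end-th0)*w;Rn=tool(YS,t0*(1-w*(th0-end)/th0));u=Rz(YS)@Ry(th)@[-1,0,0]
    pn=H+u*(r0+(.213-r0)*w)+Rz(YS)@[0,v[1],0]+Rn[:,2]*.005
    print((Q.T@(pn-P)*1e3).round(1)[1:].tolist(),np.degrees(Ro.from_matrix(Q.T@Rn).as_rotvec()).round(2)[0],round(th,2));P,Q=pn,Rn
E
python3 cl.py 24 0.5
```

```text
[ 2.6  0.6 -3.7] 0.010514097171213085
1.5071746184034887 0.2129383999256389 [-0.01353837  0.00104737  0.21250759]
[-8.6, -2.7] 0.63 1.47
[-8.7, -2.3] 0.63 1.42
[-8.8, -1.8] 0.63 1.38
[-8.9, -1.4] 0.63 1.34
[-8.9, -0.9] 0.63 1.3
[-9.0, -0.4] 0.63 1.26
[-9.0, 0.1] 0.63 1.21
[-9.0, 0.5] 0.63 1.17
[-8.9, 1.0] 0.63 1.13
[-8.9, 1.5] 0.63 1.09
[-8.8, 1.9] 0.63 1.05
[-8.7, 2.4] 0.63 1.0
[-8.5, 2.8] 0.63 0.96
[-8.4, 3.3] 0.63 0.92
[-8.2, 3.7] 0.63 0.88
[-8.0, 4.2] 0.63 0.84
[-7.7, 4.6] 0.63 0.79
[-7.5, 5.0] 0.63 0.75
[-7.2, 5.4] 0.63 0.71
[-6.9, 5.7] 0.63 0.67
[-6.6, 6.1] 0.63 0.63
[-6.3, 6.4] 0.63 0.58
[-5.9, 6.7] 0.63 0.54
[-5.6, 7.0] 0.63 0.5
```

```bash
python3 -m inch '[[[0.005,0,-0.0086,-0.0027,0.63,0,0],[0.005,0,-0.0087,-0.0023,0.63,0,0],[0.005,0,-0.0088,-0.0018,0.63,0,0],[0.005,0,-0.0089,-0.0014,0.63,0,0],[0.005,0,-0.0089,-0.0009,0.63,0,0],[0.005,0,-0.009,-0.0004,0.63,0,0]]]'
python3 -m inch '[[[0.005,0,-0.009,0.0001,0.63,0,0],[0.005,0,-0.009,0.0005,0.63,0,0],[0.005,0,-0.0089,0.001,0.63,0,0],[0.005,0,-0.0089,0.0015,0.63,0,0],[0.005,0,-0.0088,0.0019,0.63,0,0],[0.005,0,-0.0087,0.0024,0.63,0,0]]]'; python3 cl.py 12 0.52
```

```text
t: 23.07
tool_pos: [0.6049, -0.2137, 0.2993]
tool_rot: [[-0.101, 0.941, 0.324], [0.995, 0.094, 0.036], [0.003, 0.326, -0.945]]
wrist_force: [3.0, 1.9, 0.8]
grip_width: 0.0112
gripper_force: 24.4
t: 23.57
tool_pos: [0.5557, -0.2188, 0.2745]
tool_rot: [[-0.1, 0.961, 0.259], [0.995, 0.096, 0.029], [0.003, 0.26, -0.965]]
wrist_force: [1.5, 0.9, 0.7]
grip_width: 0.0108
gripper_force: 25.9
[1.5 0.9 0.7] 0.010807329716922661
0.9990352729074525 0.21328141287385896 [-0.11540953  0.00062     0.17935887]
[-8.1, 2.8] 0.6 0.96
[-8.0, 3.2] 0.6 0.92
[-7.8, 3.6] 0.6 0.88
[-7.6, 3.9] 0.6 0.84
[-7.4, 4.3] 0.6 0.8
[-7.2, 4.7] 0.6 0.76
[-6.9, 5.0] 0.6 0.72
[-6.6, 5.4] 0.6 0.68
[-6.4, 5.7] 0.6 0.64
[-6.1, 6.0] 0.6 0.6
[-5.8, 6.3] 0.6 0.56
[-5.4, 6.6] 0.6 0.52
```

Following well, with small forces.

```bash
python3 -m inch '[[[0.005,0,-0.0081,0.0028,0.6,0,0],[0.005,0,-0.008,0.0032,0.6,0,0],[0.005,0,-0.0078,0.0036,0.6,0,0],[0.005,0,-0.0076,0.0039,0.6,0,0],[0.005,0,-0.0074,0.0043,0.6,0,0],[0.005,0,-0.0072,0.0047,0.6,0,0],[0.005,0,-0.0069,0.005,0.6,0,0],[0.005,0,-0.0066,0.0054,0.6,0,0],[0.005,0,-0.0064,0.0057,0.6,0,0],[0.005,0,-0.0061,0.006,0.6,0,0],[0.005,0,-0.0058,0.0063,0.6,0,0],[0.005,0,-0.0054,0.0066,0.6,0,0]]]'; python3 cl.py 12 0.08
```

```text
t: 24.57
tool_pos: [0.4865, -0.2257, 0.2006]
tool_rot: [[-0.1, 0.986, 0.137], [0.995, 0.099, 0.017], [0.003, 0.138, -0.99]]
wrist_force: [2.8, -2.8, 1.9]
grip_width: 0.0106
gripper_force: 26.3
[ 2.8 -2.8  1.9] 0.010590479424567192
0.5200074108504787 0.21240113631003346 [-0.184325    0.00066115  0.10553927]
[-4.7, 6.2] 0.56 0.48
[-4.4, 6.4] 0.56 0.45
[-4.1, 6.6] 0.56 0.41
[-3.8, 6.8] 0.56 0.37
[-3.5, 7.0] 0.56 0.34
[-3.2, 7.1] 0.56 0.3
[-2.9, 7.3] 0.56 0.26
[-2.5, 7.4] 0.56 0.23
[-2.2, 7.5] 0.56 0.19
[-1.8, 7.6] 0.56 0.15
[-1.5, 7.7] 0.56 0.12
[-1.1, 7.7] 0.56 0.08
```

```bash
python3 -m inch '[[[0.005,0,-0.0047,0.0062,0.56,0,0],[0.005,0,-0.0044,0.0064,0.56,0,0],[0.005,0,-0.0041,0.0066,0.56,0,0],[0.005,0,-0.0038,0.0068,0.56,0,0],[0.005,0,-0.0035,0.007,0.56,0,0],[0.005,0,-0.0032,0.0071,0.56,0,0],[0.005,0,-0.0029,0.0073,0.56,0,0],[0.005,0,-0.0025,0.0074,0.56,0,0],[0.005,0,-0.0022,0.0075,0.56,0,0],[0.005,0,-0.0018,0.0076,0.56,0,0],[0.005,0,-0.0015,0.0077,0.56,0,0],[0.005,0,0,0,0,0,0]]]'; python3 cl.py 6 0
```

```text
t: 25.57
tool_pos: [0.4594, -0.2278, 0.1187]
tool_rot: [[-0.101, 0.994, 0.03], [0.995, 0.1, 0.007], [0.004, 0.03, -1.0]]
wrist_force: [5.1, -6.3, -4.3]
grip_width: 0.0107
gripper_force: 25.4
[ 5.1 -6.3 -4.3] 0.010663827765774053
0.1120446107050841 0.21231776649058143 [-0.21098644  0.00120343  0.02373932]
[-0.7, 3.9] 0.29 0.09
[-0.6, 3.9] 0.29 0.07
[-0.5, 3.9] 0.29 0.06
[-0.4, 4.0] 0.29 0.04
[-0.3, 4.0] 0.29 0.02
[-0.2, 4.0] 0.29 0.0
```

```bash
python3 -m inch '[[[0.005,0,-0.0007,0.0035,0.29,0,0],[0.005,0,-0.0006,0.0035,0.29,0,0],[0.005,0,-0.0005,0.0035,0.29,0,0],[0.005,0,-0.0004,0.0035,0.29,0,0],[0.005,0,-0.0003,0.003,0.29,0,0],[0.005,0,0,0,0,0,0],[0.005,0,0,0,0,0,0]]]'; python3 cl.py 2 0
```

```text
t: 26.15
tool_pos: [0.4582, -0.228, 0.1028]
tool_rot: [[-0.101, 0.995, 0.007], [0.995, 0.101, 0.004], [0.004, 0.007, -1.0]]
wrist_force: [7.0, -5.0, -4.2]
grip_width: 0.0111
gripper_force: 25.3
[ 7.  -5.  -4.2] 0.011068454321240758
0.036578388767710135 0.21221922312675395 [-0.21207727  0.00109798  0.00776091]
[-0.5, 3.9] 0.21 0.02
[-0.5, 3.9] 0.21 0.0
```

```bash
python3 -m inch '[[[0.005,0,0,0.002,0,0,0],[0.005,0,0,0.002,0,0,0],[0.005,0,0,0.002,0,0,0],[0.005,0,0,0,0,0,0],[0.005,0,0,0,0,0,0]]]'; python3 cl.py 2 0
```

```text
t: 26.57
tool_pos: [0.4581, -0.228, 0.097]
tool_rot: [[-0.101, 0.995, 0.007], [0.995, 0.101, 0.004], [0.004, 0.007, -1.0]]
wrist_force: [4.7, -4.2, -1.3]
grip_width: 0.011
gripper_force: 25.4
[ 4.7 -4.2 -1.3] 0.010970405096597578
0.009365382005736618 0.21216147028645266 [-0.21215217  0.00114399  0.00198694]
[-0.5, 1.0] 0.21 0.0
[-0.4, 1.0] 0.21 0.0
```

```bash
python3 -m inch '[[[0.005,0,0,0.001,0,0,0],[0.005,0,0,0.001,0,0,0],[0.005,0,0,0.001,0,0,0],[0.005,0,0,0.001,0,0,0],[0.005,0,0,0,0,0,0],[0.005,0,0,0,0,0,0]]]'; python3 cl.py 2 0
```

```text
t: 27.07
tool_pos: [0.4581, -0.2281, 0.0962]
tool_rot: [[-0.101, 0.995, 0.008], [0.995, 0.101, 0.003], [0.002, 0.008, -1.0]]
wrist_force: [-3.8, 0.3, 24.9]
grip_width: 0.0108
gripper_force: 27.7
[-3.8  0.3 24.9] 0.01079028488097629
0.005825295165596566 0.21212861832522203 [-0.21212502  0.001067    0.0012357 ]
[-0.5, 0.6] 0.24 0.0
[-0.5, 0.6] 0.24 0.0
```

```bash
python3 -m inch '[[[0.005,0,0,0.001,0,0,0],[0.005,0,0,0.001,0,0,0],[0.005,0,0,0.001,0,0,0],[0.005,0,0,0,0,0,0],[0.005,0,0,0,0,0,0]]]'; python3 cl.py 2 0
```

```text
t: 27.48
tool_pos: [0.4582, -0.2284, 0.0948]
tool_rot: [[-0.101, 0.995, 0.009], [0.995, 0.101, 0.002], [0.001, 0.009, -1.0]]
wrist_force: [-6.5, 2.1, 37.5]
grip_width: 0.0107
gripper_force: 29.5
[-6.5  2.1 37.5] 0.010697003968720756
-0.000751141112453151 0.21205988748919327 [-2.12059828e-01  8.00813302e-04 -1.59286885e-04]
[-0.5, -0.1] 0.26 -0.0
[-0.5, -0.1] 0.26 0.0
```

```bash
python3 -m inch '[[[0.005,0,0,-0.001,0,0,0],[0.005,0,0,-0.0015,0,0,0],[0.02,0,0,0,0,0,0],[0.032,0,0,0,0,0,0],[0.035,0,0,0,0,0,0],[0.035,0,0,0,0,0,0],[0.035,0,0,-0.01,0,0,0],[0.035,0,0,-0.02,0,0,0],[0.035,0,0,-0.03,0,0,0],[0.035,0,0,-0.03,0,0,0],[0.035,0,0,-0.02,0,0,0],[0.035,0,0,0,0,0,0]]]'
python3 - <<'E'
from plan import *
p,R,s=cur()
q=np.array([.40,-.03,.26]);r=rows(p,R,q,R,6);print(r)
E
```

```text
t: 28.48
tool_pos: [0.4588, -0.2297, 0.208]
tool_rot: [[-0.101, 0.995, 0.012], [0.995, 0.101, 0.0], [-0.001, 0.012, -1.0]]
wrist_force: [0.6, 0.1, 0.4]
grip_width: 0.0352
gripper_force: 0.0
[34.1 -6.3 -8.8  0.   0.   0. ]
```

```bash
python3 -m inch '[[[0.035,0.033,-0.006,-0.009,0,0,0],[0.035,0.033,-0.006,-0.009,0,0,0],[0.035,0.033,-0.006,-0.009,0,0,0],[0.035,0.033,-0.006,-0.009,0,0,0],[0.035,0.033,-0.006,-0.009,0,0,0],[0.035,0.033,-0.006,-0.009,0,0,0],[0.035,0,0,0,0,0,0]]]'
python3 - <<'E'
from plan import *
r={};a=[]
for c,(r0,r1,c0,c1) in(('top',(140,245,305,405)),('side',(160,245,225,315))):
    im=cams.read_camera(c)[:,:,::-1];a.append(cv2.resize(np.ascontiguousarray(im[r0:r1,c0:c1]),(400,400),interpolation=3))
    L=spotter.trace(c,'guard');print(c,[(round(d['conf'],2),np.round(d['at']).tolist()) for d in L][:2])
    if L:
        m=L[0]['region'];print(fit({c:m},GUARD,lambda x:(Rz(YS)@Ry(x[0]),H),[.02],[.03]))
    for n in('slab_mid','vial','tape','cup','stone_mid'):print(n,[(round(d['conf'],2),np.round(d['at']).tolist()) for d in spotter.look_for(c,n)][:3])
cv2.imwrite('pics/closed.png',np.hstack(a))
E
```

```text
t: 29.07
tool_pos: [0.3985, -0.0309, 0.2586]
tool_rot: [[-0.106, 0.994, 0.006], [0.994, 0.106, 0.007], [0.006, 0.006, -1.0]]
wrist_force: [-0.4, -0.5, -0.1]
grip_width: 0.0347
gripper_force: 0.0
top [(0.78, [187.0, 361.0])]
(array([0.00394531]), np.float64(0.09499125334430952))
slab_mid []
vial []
tape []
cup [(0.88, [232.0, 433.0])]
stone_mid [(0.67, [274.0, 240.0]), (0.56, [197.0, 268.0]), (0.52, [284.0, 189.0])]
side [(0.72, [198.0, 270.0]), (0.53, [209.0, 270.0])]
(array([0.00371094]), np.float64(0.05948255258126195))
slab_mid [(0.79, [290.0, 226.0])]
vial [(0.54, [273.0, 249.0])]
tape [(0.84, [257.0, 314.0])]
cup [(0.66, [179.0, 310.0])]
stone_mid [(0.66, [330.0, 333.0]), (0.54, [261.0, 262.0]), (0.5, [289.0, 331.0])]
```

View pics/closed.png

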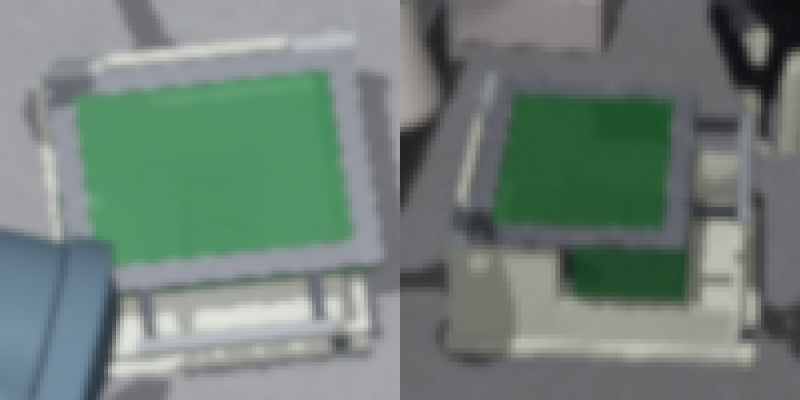

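The guard is closed: both camera fits give about 0.004 rad. The stone's outline shows through the window at crop (220,210), in place, and the bystanders haven't moved. Handing in.

```bash
python3 -c "
from cell import order;print(order.close_job())"
```

```text
the job is handed in; nothing more can be done
None
```

The job is handed in at about 29 s of the 72 s: the stepped stone lies flat on the stage, thick end against the lip, and the guard is closed (about 0.004 rad by both cameras), with the robot touching nothing. The hand-in gave no verdict, and the bystanders I could check with the cameras (slab, vial, tape, cup) had not moved.

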